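Draw the spacer out of the pump housing with the sprung tongs

TASK

Squeeze the sprung tongs that stand in the deep pocket of the pump housing so that they grip the little steel spacer at its bottom, and draw the spacer out with them. Lower tongs and spacer together into the taller of the two steel pots until the tongs' plate rests on its rim, then let go, so that the spacer lies on the pot's floor and the tongs are left standing in the pot.

Things in the scene. Friction and masses are not known exactly. Their poses are not given: they have to be found in the camera images.
- tongs_grip (a point): Bare metal sprung tongs, 0.19 kg, upright in the pocket. Point: middle between two flat black grips on the blades (each 22 mm wide, 52 tall, 48 mm over both outer faces), 42 mm above the underside of the 8 mm guide plate. Bow ends 38 mm above the point. z up; y: the line the grips are squeezed along. They close in parallel: 5 N moves them, 20 N holds firmly; they spring open when released.
- tongs_blades (a point): Middle between the lower ends of the tongs' two steel blades, 80 mm below the underside of the guide plate and 122 mm below the grip point; axes as there. The blades are 18 mm wide, open 40 mm apart (50 over all); shut on the spacer 26 mm apart, the grips then 34 mm over all. The slotted aluminium guide plate, 50 mm along x by 120 along y, rests on the rim of the pocket.
- spacer_mid (a point): Steel ring, 26 mm outside, 16 mm hole, 20 mm tall, 0.04 kg, flat on the pocket's floor between the blades. Point: its centre, half-way up; z its axis. The pocket is the round upright bore, 60 mm wide and 85 mm deep, of a dark cast-iron pump housing, fixed, 95 mm tall, with round flanges (124 mm across at the top, 132 at the foot).
- tall_pot_mouth (a point): The taller of two round steel pots, fixed, 96 mm tall, 86 mm outside diameter, empty (the other pot is as wide but 50 mm tall). The point is the centre of its mouth, level with the rim: 76 mm inside diameter, 90 mm deep. z is up.
There are look-alikes about, which are no part of the job. Leave any blue look-alike of the part that bears tongs_grip alone.

How it is judged:
By the outcome, as a careful person would: the job done as asked, in the order asked, and still so for the second after the job is handed in, with the robot touching nothing.
It also fails if it takes over 48 s, if anything falls off the work surface, if the arm or the gripper's body presses on something with over 40 N, if the wrist force passes 120 N, or if a joint passes its speed limit or range.

ROBOT

A 6-joint arm with a two-finger parallel gripper is mounted at the origin on the work surface. World frame = base frame: x ahead of the robot, y to its left, z up, the work surface at z = 0. Lengths are in m, angles in rad, forces in N, time in s.
With the tool pointing down it reaches from about 0.375 to 0.9 m from the base axis. Payload 3.1 kg.
Tool frame: the origin (TCP) lies at the centre of the arm's flange, where the gripper is bolted on; the fingertips stand 173 mm ahead of it and the grasp point (between the pads) lies 155 mm ahead of it; z points along the fingers, y is the line along which they close (so a half turn about z gives the same grasp; the last joint's range is limited). The gripper opens to 85 mm and grips with 20 to 120 N. Pads are 22 mm wide; open, the fingers measure 114 mm over their backs; the gripper's body (76 mm by 85 mm) begins 54 mm behind the grasp point. The pads swing forward as they close: fully open they stand 13 mm farther back than shut.
Start: joints at [1.085, 0.527, 1.433, -0, 1.181, -0.178], TCP at [0.189, 0.596, 0.405] pointing down, gripper open.
Joint ranges: [-3.08, 3.08], [-0.75, 2.2], [0.22, 2.44], [-1.43, 4.57], [0, 2.65], [-2.85, 2.85]. Speed limits (rad/s): [2.79, 2.79, 3.14, 3.14, 3.14, 3.14].

INTERFACE

Orientations are given as a unit quaternion [x, y, z, w].
In Python, from station import * gives the robot as it stands.
- The arm moves only by the shell command python3 -m jog 'ROWS' [OPENING] [FORCE]. ROWS is a JSON object of lists of equal length, an entry for each row: "linear": the shift along the world's x, y, z in mm, a list of three; "turn": the turn about the world's z in units of 5 degrees (1.0 is 5 degrees). A call has 1 to 12 rows; each row shifts and turns the commanded pose from where the row before left it; what a row does not reach is not made up. A row lasts 1/8 s, in which the tool goes at most 62.5 mm and 10.7 degrees, less where a joint would pass 70% of its speed; a pose out of reach is approached as far as the arm can. A call is refused whole if a number of a shift passes 62.5 or a number of a turn 1, either way. A call with a gripper value outside its range is refused whole. OPENING is the opening, from 0 (shut) to 1 (fully open), set as the call begins (- or left out, the last holds). The fingers move at their own pace and stop on an object; FORCE is the grip in N (left out, the last holds). Time passes only in rows, so rows that do not move let the fingers close. It gives the time, the measured TCP pose, the force, the opening and the grip force at its end, in the units of the state.
- sense(): the state, without advancing time (a new reading comes with each control period).
- snapshot(name): name is "side" or "top" or "wrist"; returns the picture (480x640x3 uint8, red, green, blue); there is no depth.
- get_calibration(name): a dict with "fx", "fy", "cx", "cy" (pixels), "dist_coeffs" ([k1, k2, p1, p2, k3] as OpenCV has them; the pictures are not rectified), "world_to_cam" (4x4, takes a point from world to camera coordinates). Camera axes: x right, y down, z forward; pixel columns grow to the right and rows downward; lengths in m; the calibration is good to about 2 mm. A picture is of the moment at which its call begins: read the wrist's pose just before it. get_calibration takes no time and is no camera call; for the wrist camera it gives the pose at the moment of the call.
- sign_off(): hands the job in; it is judged then, once.
The state is a dict: "t": time; "q": joint angles; "qd": joint speeds; "tau": joint torques, N m; "tcp_pos": TCP position; "tool_rot": TCP orientation; "force": force on the tool from outside, world axes, zero at the start; "ft_torque": the same for the moment, N m; "finger_gap": opening from 0.0 (shut) to 1.0 (fully open); "gripper_force": force on a finger pad.
Only numpy, scipy, OpenCV 4.12 (cv2) and the standard library are available. Lean on these libraries where they do the work, as an engineer would, in place of code of your own. Each camera call takes 0.05 s, during which the arm holds its last target. There are 200 camera calls.

## Working session

There is one attempt and no reset: what is moved stays moved. The work goes in short steps, Python scripts to look and compute and a shell command to move; the robot and the scene stay as the last step left them, time stands still between calls to the robot, and variables do not carry over. Pictures are saved under pics/ and viewed, at most 10 in all, crops included, and the job is handed in when it is done.

```bash
mkdir -p pics
python3 - <<'E'
from station import *
import cv2
for n in("top","side"):
    cv2.imwrite(f"pics/{n}0.png",snapshot(n)[...,::-1])
    c=get_calibration(n);print(n,{k:(v.tolist() if hasattr(v,'tolist') else v) for k,v in c.items()})
print(sense())
E
```

```text
top {'fx': 483.20797668244154, 'fy': 483.20797668244154, 'cx': 322.662473330558, 'cy': 242.29108371278028, 'dist_coeffs': [-0.043972790912447685, 0.0, 0.0, 0.0, 0.0], 'world_to_cam': [[0.15527589684378268, -0.9878711429655261, 2.7483518784888652e-05, -0.05397332274092393], [-0.9647622435062475, -0.15164956820732783, -0.21502609601469955, 0.6082693705665674], [0.2124222431012128, 0.03336185484225745, -0.9766083028918673, 0.8467834751403845], [0.0, 0.0, 0.0, 1.0]]}
side {'fx': 437.2512842436052, 'fy': 437.2512842436052, 'cx': 319.666274356961, 'cy': 242.00879990201543, 'dist_coeffs': [0.035592326107515344, 0.0, 0.0, 0.0, 0.0], 'world_to_cam': [[0.9982691142682729, -0.05837532793684161, 0.00714818762374218, -0.5662502596859613], [-0.0409906097680026, -0.7777774742974675, -0.6272016983286155, 0.11912878579247928], [0.04217280413827555, 0.6258230752886302, -0.7788240706522853, 0.7695061677701857], [0.0, 0.0, 0.0, 1.0]]}
{'t': 0.1, 'q': array([ 1.08451900e+00,  5.28374340e-01,  1.43377164e+00,  7.75112453e-06,
        1.18139920e+00, -1.78477155e-01]), 'qd': array([-0.00203362, -0.00121067, -0.00223087,  0.00134013, -0.00089927,
        0.00074447]), 'tau': array([-6.31774628e-05, -4.43303132e+01, -1.78587502e+01, -2.37795466e-04,
        3.88535220e-03, -1.83547172e-05]), 'tcp_pos': array([0.18916316, 0.59536355, 0.40383125]), 'tool_rot': array([ 1.53294664e-01,  9.88180041e-01, -9.21663433e-04, -3.21934223e-04]), 'force': array([-0.59494568, -0.15380498,  0.20626657]), 'ft_torque': array([ 0.05527285, -0.03547519, -0.0318624 ]), 'gripper_force': 0.0, 'finger_gap': 0.9987551626487661}
```

View pics/top0.png

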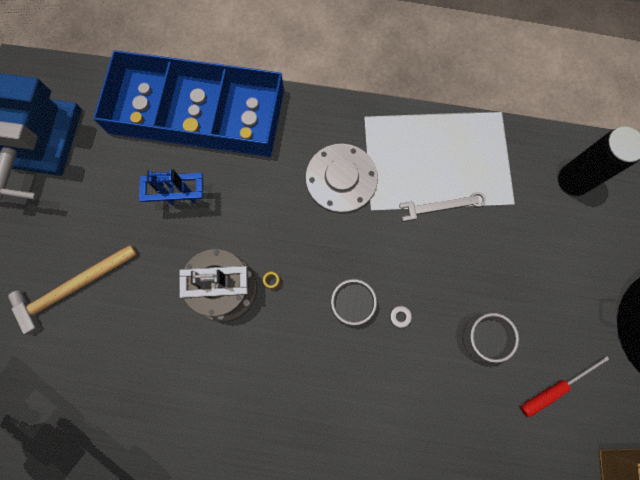

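View pics/side0.png

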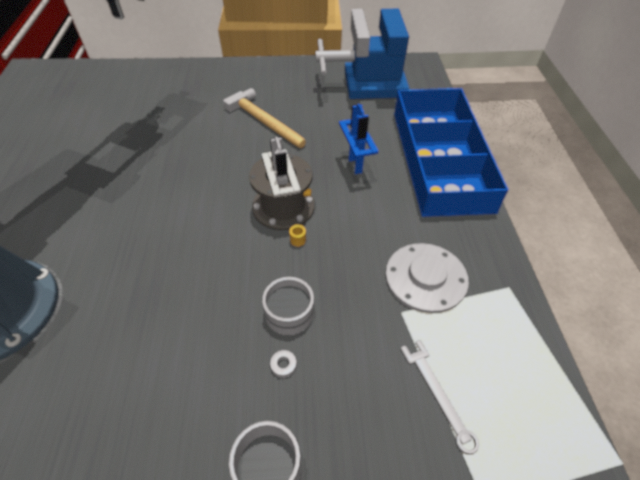

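Candidates: bare tongs in the housing at top (214,282) / side (280,172), and a blue look-alike at top (171,187) / side (357,140). The pots are at top (354,302) and (495,338). I choose the bare tongs. Next I triangulate the pot rims and take a close crop.

```bash
cat > h.py <<'E'
import numpy as np,cv2
from station import *
def KD(c): return np.array([[c["fx"],0,c["cx"]],[0,c["fy"],c["cy"]],[0,0,1]]),np.array(c["dist_coeffs"])
def ray(c,uv):
    K,D=KD(c);p=cv2.undistortPoints(np.array([[uv]],float),K,D)[0,0]
    W=np.array(c["world_to_cam"]);R=W[:3,:3];return -R.T@W[:3,3],R.T@np.array([p[0],p[1],1])
def atz(c,uv,z):
    o,d=ray(c,uv);return o+d*(z-o[2])/d[2]
def proj(c,P):
    K,D=KD(c);W=np.array(c["world_to_cam"])
    return cv2.projectPoints(np.array(P,float).reshape(-1,1,3),W[:3,:3],W[:3,3],K,D)[0][:,0]
E
python3 - <<'E'
from h import *
t=get_calibration("top");s=get_calibration("side")
for z in(.05,.096):
    print(z,[atz(t,p,z).round(3)[:2] for p in((354,302.5),(494.5,338))],[atz(s,p,z).round(3)[:2] for p in((288.5,303),(265,460))])
c=[atz(t,p,.103) for p in((180,270),(246,266),(248,293),(181,297))]
print(np.round(c,4),np.mean(c,0)); print(np.linalg.norm(c[0]-c[1]),np.linalg.norm(c[1]-c[2]))
a=cv2.imread("pics/top0.png")[235:335,160:300];b=cv2.imread("pics/side0.png")[130:230,225:365]
cv2.imwrite("pics/crop.png",np.hstack([cv2.resize(i,None,fx=2.8,fy=2.8,interpolation=2) for i in(a,b)]))
E
```

```text
0.05 [array([ 0.508, -0.034]), array([ 0.483, -0.302])] [array([ 0.513, -0.044]), array([ 0.479, -0.279])]
0.096 [array([ 0.503, -0.032]), array([ 0.479, -0.286])] [array([ 0.514, -0.072]), array([ 0.483, -0.289])]
[[0.5111 0.2851 0.103 ]
 [0.5369 0.169  0.103 ]
 [0.4898 0.1564 0.103 ]
 [0.464  0.2728 0.103 ]] [0.50044496 0.22080185 0.103     ]
0.11888727988828089 0.04878240656708701
```

View pics/crop.png

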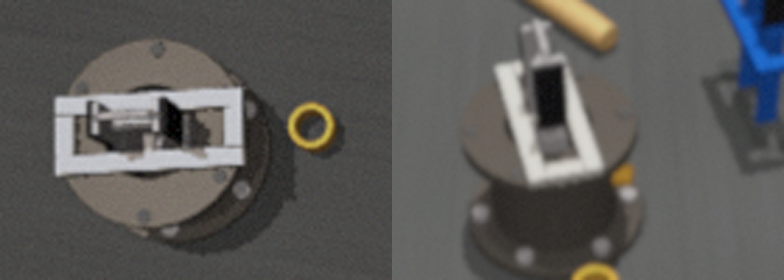

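The right-hand pot (495,338) matches z = 0.096 in both views, at (0.481,-0.288), so it is the tall one. The crop shows the bare tongs, with a plate measuring 119x49 mm centred at about (0.500,0.221). Its long axis is yawed about 12.5°, so the tool needs to turn +30°.

```bash
python3 -m jog '{"linear":[[31,-37.4,0],[31,-37.4,0],[31,-37.4,0],[31,-37.4,0],[31,-37.4,0],[31,-37.4,0],[31,-37.4,0],[31,-37.4,0],[31,-37.4,0],[31,-37.4,0],[0,0,0],[0,0,0]],"turn":[0.6,0.6,0.6,0.6,0.6,0.6,0.6,0.6,0.6,0.6,0,0]}' 1
python3 - <<'E'
from h import *
s=sense();print(s["tcp_pos"],s["tool_rot"],s["q"])
c=get_calibration("wrist");im=snapshot("wrist")[...,::-1]
cv2.imwrite("pics/w1.png",im)
import pickle;pickle.dump(c,open("w1.pkl","wb"))
E
```

```text
t: 1.6
tcp_pos: [0.4988, 0.2216, 0.4042]
tool_rot: [-0.107, 0.994, 0.0, -0.001]
force: [-0.9, 0.1, 0.7]
finger_gap: 0.996
gripper_force: 0.0
[0.49879856 0.22163936 0.40421971] [-1.07214176e-01  9.94235452e-01  1.76555753e-04 -9.77230451e-04] [ 2.13223180e-01  4.22034969e-01  1.63216911e+00  6.29061902e-04
  1.08929490e+00 -1.57270641e+00]
```

View pics/w1.png

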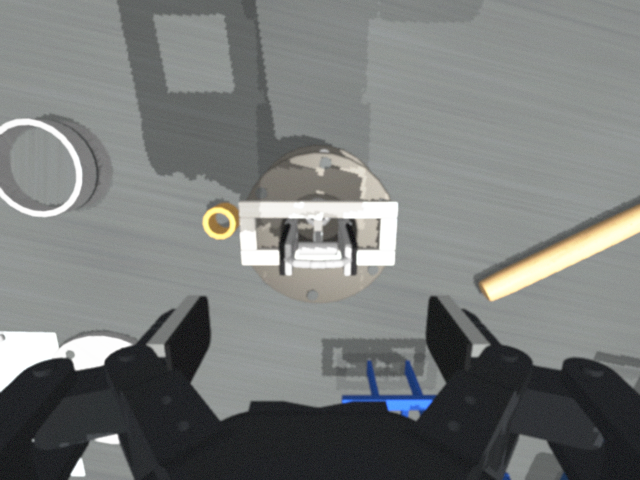

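Wrist view: plate corners are at (240,202), (397,202), (397,265) and (241,265), square to the image. The black grips are at x≈287 and 349, and the bow is at (318,250). The blue look-alike at (415,405) sits lower in the picture, clear of the fingers.

Run:
```python
from h import *
import pickle;c=pickle.load(open("w1.pkl","rb"))
q=[atz(c,p,.103) for p in((240,202),(397,202),(397,265),(241,265))]
print(np.round(q,4),np.mean(q,0));print(np.linalg.norm(q[0]-q[1]),np.linalg.norm(q[1]-q[2]))
d=q[0]-q[1];print(np.degrees(np.arctan2(d[1],d[0])))
print("bow",atz(c,(318,250),.172))
s=sense();P=np.array(s["tcp_pos"]);
for z in(.137,.163,.111): print(proj(c,[np.append(P[:2],z)]))
m=np.mean(q,0)[:2]; u=d[:2]/np.linalg.norm(d[:2]); n=np.array([-u[1],u[0]])
for z in(.111,.163):
  print(z,proj(c,[np.append(m+a*u*.024+b*n*.011,z) for a in(-1,1) for b in(-1,1)]).round(0).tolist())
print(proj(c,[[*m,.175]]))
```

```text
[[0.4892 0.1613 0.103 ]
 [0.4641 0.2764 0.103 ]
 [0.5124 0.2899 0.103 ]
 [0.5385 0.1699 0.103 ]] [0.50108339 0.2243727  0.103     ]
0.11780737161076482 0.05010720460425783
-77.69729687842157
bow [0.49283064 0.22188533 0.172     ]
[[316.51056029 242.5936789 ]]
[[316.38955683 254.37074684]]
[[316.60919303 232.997034  ]]
0.111 [[351.0, 223.0], [351.0, 251.0], [286.0, 223.0], [287.0, 251.0]]
0.163 [[359.0, 242.0], [358.0, 276.0], [279.0, 242.0], [280.0, 276.0]]
[[319.1665217 265.7661856]]
```

```bash
python3 -m jog '{"linear":[[2.2,1.5,0],[0,0,-25],[0,0,-25],[0,0,-25],[0,0,-20],[0,0,-15],[0,0,-5],[0,0,0],[0,0,0]],"turn":[0,0,0,0,0,0,0,0,0]}' 1 && python3 -m jog '{"linear":[[0,0,0],[0,0,0],[0,0,0],[0,0,0],[0,0,0],[0,0,0],[0,0,0],[0,0,0],[0,0,0],[0,0,0],[0,0,0],[0,0,0]],"turn":[0,0,0,0,0,0,0,0,0,0,0,0]}' 0 40
python3 - <<'E'
from h import *
cv2.imwrite("pics/w2.png",snapshot("wrist")[...,::-1])
E
```

```text
t: 2.78
tcp_pos: [0.5018, 0.2233, 0.2904]
tool_rot: [-0.108, 0.994, 0.0, 0.001]
force: [0.7, -1.6, -0.1]
finger_gap: 1.001
gripper_force: 0.0
t: 4.28
tcp_pos: [0.5018, 0.223, 0.2914]
tool_rot: [-0.108, 0.994, -0.0, 0.001]
force: [-2.7, -1.5, 10.7]
finger_gap: 0.329
gripper_force: 38.8
```

View pics/w2.png

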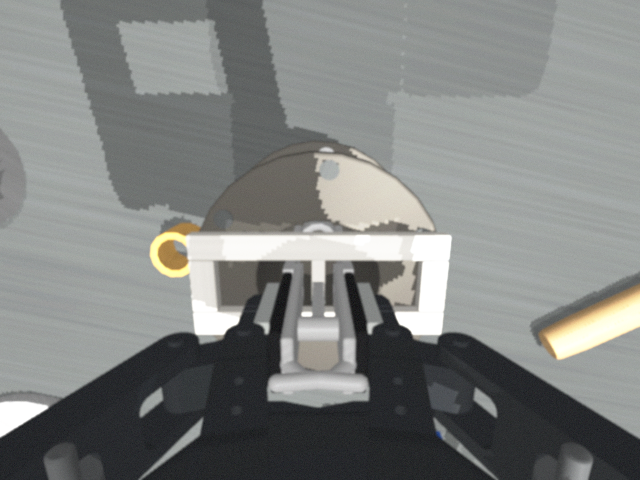

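The wrist view shows the fingers closed on both grips under the bow. The gap reads 0.33. I lift straight up and check from the side.

```bash
python3 -m jog '{"linear":[[0,0,3],[0,0,7],[0,0,12],[0,0,16],[0,0,16],[0,0,16],[0,0,16],[0,0,16],[0,0,16],[0,0,12],[0,0,0],[0,0,0]],"turn":[0,0,0,0,0,0,0,0,0,0,0,0]}'
python3 - <<'E'
from h import *
a=snapshot("side")[...,::-1][60:260,180:400];b=snapshot("top")[...,::-1][180:380,130:350]
cv2.imwrite("pics/lift.png",np.hstack([cv2.resize(i,None,fx=1.8,fy=2.2 if 0 else 1.8,interpolation=2) for i in(a,b)]))
E
```

```text
t: 5.82
tcp_pos: [0.5012, 0.223, 0.4194]
tool_rot: [-0.108, 0.994, -0.0, -0.001]
force: [0.4, -0.3, -2.4]
finger_gap: 0.328
gripper_force: 39.9
```

View pics/lift.png

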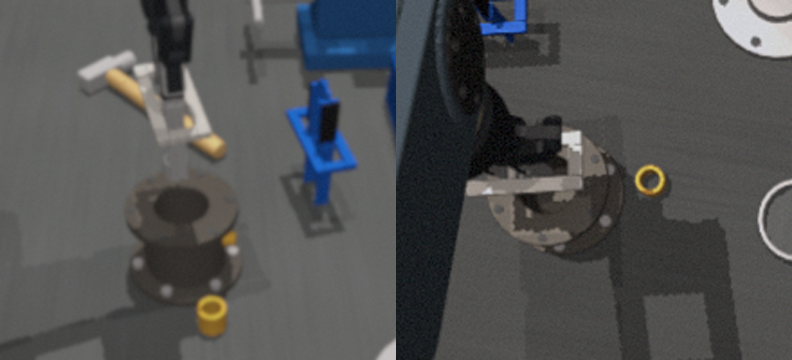

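The tongs are out and the weight reading of 2.4 N fits tongs plus spacer. Carrying on to the pot.

```bash
python3 -m jog '{"linear":[[-1,-25,0],[-2,-45,0],[-2,-52,0],[-2,-52,0],[-2,-52,0],[-2,-52,0],[-2,-52,0],[-2,-52,0],[-2,-52,0],[-2,-47,0],[-1,-30,0],[0,0,0]],"turn":[-0.5,-0.5,-0.5,-0.5,-0.5,-0.5,-0.5,-0.5,-0.5,-0.5,-0.5,0]}'
python3 -m jog '{"linear":[[0,0,0],[0,0,0]],"turn":[0,0]}'
python3 - <<'E'
from h import *
i=snapshot("side")[...,::-1][180:480,120:420]
w=snapshot("wrist")[...,::-1]
cv2.imwrite("pics/pot.png",np.hstack([cv2.resize(i,(400,400),interpolation=2),cv2.resize(w,(400,400))[:, :]]))
cv2.imwrite("pics/pots.png",snapshot("side")[...,::-1])
E
```

```text
t: 7.42
tcp_pos: [0.4813, -0.2904, 0.4189]
tool_rot: [0.133, 0.991, -0.0, -0.0]
force: [-0.2, 0.8, -2.7]
finger_gap: 0.326
gripper_force: 40.0
t: 7.68
tcp_pos: [0.4815, -0.2867, 0.4194]
tool_rot: [0.131, 0.991, 0.0, -0.0]
force: [0.4, 0.2, -2.9]
finger_gap: 0.329
gripper_force: 40.0
```

View pics/pot.png

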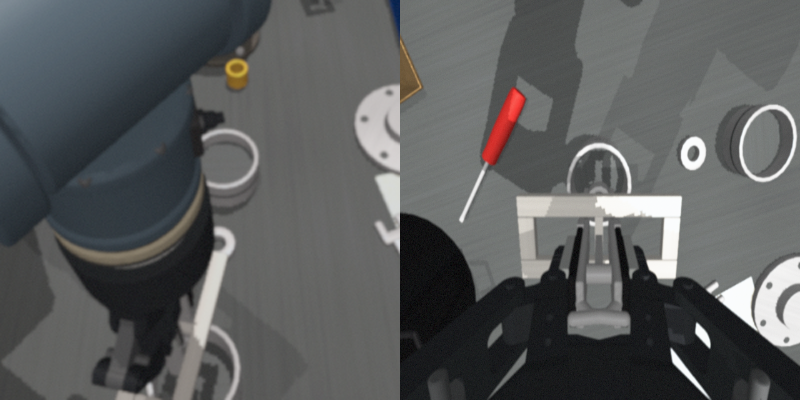

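The wrist view shows the tall pot's rim arc at (600,145) under the tongs, with something ring-like below the plate at (600,190). I check the spacer in a full-resolution crop, overlaying the predicted rim.

Run:
```python
from h import *
c=get_calibration("wrist");w=np.ascontiguousarray(snapshot("wrist")[...,::-1])
a=np.linspace(0,2*np.pi,200)
P=np.c_[.481+.043*np.cos(a),-.2875+.043*np.sin(a),0*a+.096]
s=proj(c,P)
for p in s[::4]: cv2.circle(w,tuple(int(round(x)) for x in p),1,(0,0,255),-1)
cv2.imwrite("pics/w3.png",cv2.resize(w[150:300,220:420],None,fx=4,fy=4,interpolation=2))
```

```text
(no output)
```

View pics/w3.png

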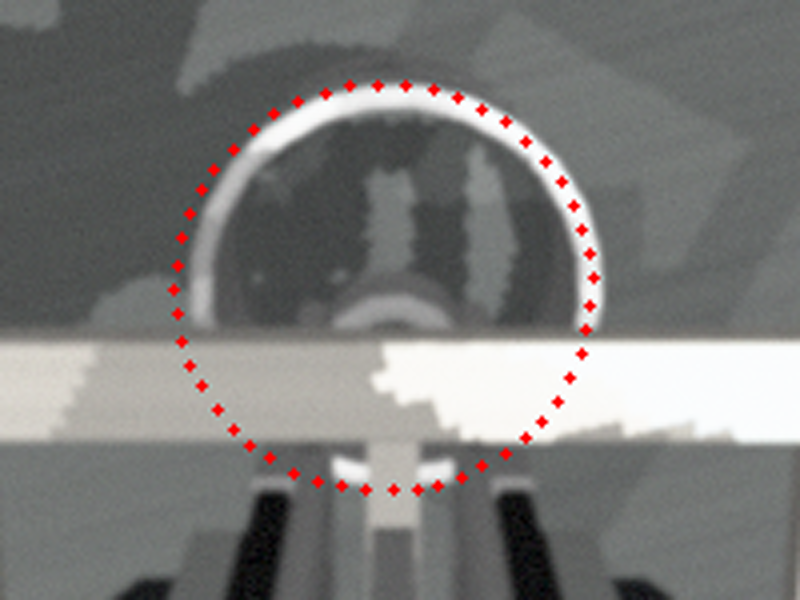

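The spacer (392,310 in the crop) sits between the blades, and the pot rim is within about 2 mm of prediction. Lowering by 127 mm.

```bash
python3 -m jog '{"linear":[[0,0,-10],[0,0,-20],[0,0,-20],[0,0,-20],[0,0,-20],[0,0,-15],[0,0,-10],[0,0,-5],[0,0,-3],[0,0,-2],[0,0,-1],[0,0,0]],"turn":[0,0,0,0,0,0,0,0,0,0,0,0]}'
python3 -m jog '{"linear":[[0,0,-0.5],[0,0,0],[0,0,0]],"turn":[0,0,0]}'
```

```text
t: 9.38
tcp_pos: [0.4816, -0.2879, 0.2939]
tool_rot: [0.132, 0.991, -0.0, 0.0]
force: [-0.4, 0.6, -1.7]
finger_gap: 0.327
gripper_force: 40.0
t: 9.75
tcp_pos: [0.4815, -0.2879, 0.2933]
tool_rot: [0.132, 0.991, -0.0, 0.0]
force: [0.1, 0.2, -2.9]
finger_gap: 0.325
gripper_force: 40.0
```

```bash
python3 -m jog '{"linear":[[0,0,-0.7],[0,0,0],[0,0,0]],"turn":[0,0,0]}'
python3 -m jog '{"linear":[[0,0,-0.7],[0,0,0],[0,0,0]],"turn":[0,0,0]}'
```

```text
t: 10.12
tcp_pos: [0.4815, -0.2879, 0.2926]
tool_rot: [0.132, 0.991, -0.0, 0.0]
force: [-0.7, 0.1, -2.1]
finger_gap: 0.325
gripper_force: 40.0
t: 10.5
tcp_pos: [0.4815, -0.2879, 0.2924]
tool_rot: [0.132, 0.991, -0.0, 0.0]
force: [-2.7, 1.2, 4.7]
finger_gap: 0.324
gripper_force: 40.9
```

Plate is on the rim (force now +4.7 N). I open in place, then rise.

```bash
python3 -m jog '{"linear":[[0,0,0],[0,0,0],[0,0,0],[0,0,0],[0,0,0],[0,0,0]],"turn":[0,0,0,0,0,0]}' 0.75
python3 -m jog '{"linear":[[0,0,0],[0,0,0],[0,0,0],[0,0,0]],"turn":[0,0,0,0]}' 1
python3 -m jog '{"linear":[[0,0,5],[0,0,10],[0,0,15],[0,0,20],[0,0,20],[0,0,25],[0,0,25],[0,0,20],[0,0,0],[0,0,0]],"turn":[0,0,0,0,0,0,0,0,0,0]}'
python3 - <<'E'
from h import *
a=snapshot("wrist")[...,::-1];b=snapshot("side")[...,::-1][330:480,170:370]
cv2.imwrite("pics/fin.png",np.hstack([cv2.resize(a[120:360,160:480],(450,338)),cv2.resize(b,(350,338))]))
E
```

```text
t: 11.25
tcp_pos: [0.4815, -0.2879, 0.2918]
tool_rot: [0.132, 0.991, -0.0, 0.0]
force: [0.2, -0.6, 0.4]
finger_gap: 0.747
gripper_force: 0.0
t: 11.75
tcp_pos: [0.4815, -0.2879, 0.2918]
tool_rot: [0.132, 0.991, 0.0, -0.0]
force: [-0.4, 0.4, 0.3]
finger_gap: 1.002
gripper_force: 0.0
t: 13.0
tcp_pos: [0.4812, -0.2876, 0.4317]
tool_rot: [0.132, 0.991, 0.0, -0.0]
force: [-0.9, 0.1, -0.6]
finger_gap: 0.998
gripper_force: 0.0
```

View pics/fin.png

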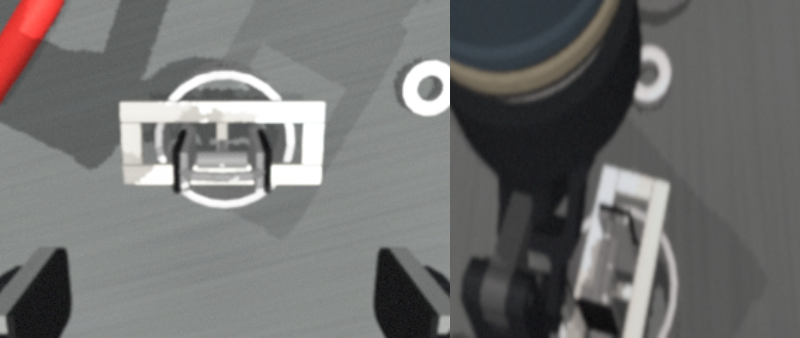

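The tongs stand open and level on the tall pot's rim: plate at (222,143), rim around it. The fingers are clear and nothing came up with them. Handing in.

```bash
python3 -c "
from station import *
print(sign_off())"
```

```text
the job is handed in; nothing more can be done
None
```

The job is handed in at about 13 s: the tongs stand open with their plate on the tall pot's rim and the robot is clear; the spacer was seen gripped over the pot, but I did not see it on the floor after release.

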